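Load the sample chiller and hold its sprung hood at the drop

TASK

Raise the sample chiller's blue sprung hood past its balance point and let go so that it stands fully open by itself; then, keeping the tubes upright, lower the orange-capped blank gently to the bottom of pocket 1 and after it the blue-capped sample to the bottom of pocket 2. Last, take the hood by its handle, bring the hood back down to just below its balance point (some five to ten degrees below, where it would fall shut if you let go) without letting it drop, and finish there still holding the handle, so that I can check the tubes before it is closed. Leave the green-capped tube, the white tubs and the syringe where they are.

Things in the scene. Friction and masses are not known exactly. Their poses are not given: they have to be found in the camera images.
- chiller: fixed white sample chiller, 250 mm deep (x), 300 mm wide (y), rim 100 mm above the table. Origin under its centre; -x is its front, facing the robot; +y its left seen from there. Under the hood an aluminium block, top at 94 mm, has three pockets 75 mm apart, 65 mm behind the front face, marked with 1, 2 and 3 dots from the left, and behind them four small unused holes.
- hood (a joint): angle of the blue sheet-metal hood (180 x 298 x 45 mm, 1 kg) about its rear hinge, rad: 0 shut (start), 1.48 fully open, at its stop. Hinge springs balance it at 0.96 (55 degrees): below, it falls shut when let go; above, it swings on to the stop and stays. The handle needs 2.5 N upward when shut, about 0.4 N per 0.1 rad off balance; hinge damping 0.25 N m s/rad.
- hood_hinge (a point): a point on the hood's hinge axis, midway along it, 105 mm above the table and 55 mm behind (+x of) the chiller's origin. The axis runs along the chiller's y; the point turns with the hood.
- hood_handle (a point): the hood's handle (grip bar hood_c0): round steel bar, 12 mm thick, 110 mm long, parallel to the hinge, on two 10 mm posts 48 mm either side of its middle; its centre line is 45 mm off the hood's front face. Origin at the bar's middle, y along it. In the hood's frame 225 mm in front of the hinge axis and 20 mm above it: 125 mm above the table when shut, 331 mm when open.
- pocket_1 (a point): centre of the mouth of pocket 1 (left, one dot), level with the block's top: a round hole 32 mm wide and 75 mm deep, flat floor 19 mm above the table, mouth 94 mm above the table. Axes as the chiller's.
- pocket_2 (a point): centre of the mouth of pocket 2 (middle, two dots), the same size. A tube fully home has its underside 75 mm below this point and stands 40 mm out of the block.
- blank_tube: 50 ml tube, 115 mm tall, 29 mm across, the lowest 16 mm tapering to a 12 mm tip; an orange screw cap 35 mm across is its top 20 mm; about 55 g. The field blank: it goes first, into pocket 1. Origin at the centre of its underside, z up along it. Starts upright in one of the three rack holes (which one varies), underside 10 mm above the table.
- sample_tube: 50 ml tube, 115 mm tall, 29 mm across, the lowest 16 mm tapering to a 12 mm tip; a blue screw cap 35 mm across is its top 20 mm; about 55 g. The water sample: it goes second, into pocket 2. Origin at the centre of its underside, z up along it. Starts upright in one of the three rack holes (which one varies), underside 10 mm above the table.
- spare_tube: 50 ml tube, 115 mm tall, 29 mm across, the lowest 16 mm tapering to a 12 mm tip; a green screw cap 35 mm across is its top 20 mm; about 55 g. Not part of the job: it stays in the rack. Origin at the centre of its underside, z up along it. Starts upright in one of the three rack holes (which one varies), underside 10 mm above the table.
- rack: white foam tube rack, fixed, 240 mm (x) by 80 mm (y), 60 mm high, with three holes 32 mm wide and 50 mm deep, 75 mm apart along its x. Origin at the centre of its underside.
- tub_a: open white plastic sample tub, 120 mm across the rim and 132 mm tall, to the right of the chiller. Origin at the centre of its underside. Leave alone.
- tub_b: the same kind of tub, to the left of the rack. Leave alone.
- syringe: syringe with a round blue filter on its tip, 29 mm thick and 170 mm long, lying on the table between the robot and the rack. Origin under the middle of its barrel, x towards the tip. Leave alone.
There are look-alikes about, which are no part of the job. What is shaped like the sample_tube but yellow is not meant. What is shaped like the blank_tube but red is not meant.

How it is judged (in metres and radians):
On the way, in this order (a step that is already met when the one before it is completed fails the run):
1. the hood has been raised past its balance point and stands fully open, let go (value of joint hood above 1.35 rad and contact force between each of the arm, the fingers and hood below 0.05 N), for 0.2 s.
2. the orange-capped blank stands fully home in pocket 1, let go (horizontal distance between blank_tube and pocket_1 below 0.006 m and z of blank_tube in the frame of pocket_1 below -0.07 m and angle between blank_tube's own z axis and vertical below 0.12 rad and contact force between the fingers and blank_tube below 0.05 N), for 0.2 s.
3. then the blue-capped sample stands fully home in pocket 2, let go (horizontal distance between sample_tube and pocket_2 below 0.006 m and z of sample_tube in the frame of pocket_2 below -0.07 m and angle between sample_tube's own z axis and vertical below 0.12 rad and contact force between the fingers and sample_tube below 0.05 N), for 0.2 s.
At the end, for the whole second after the job is handed in: The fingers hold the hood still by its handle at 0.72 to 0.93 rad (41 to 53 degrees; balance 55). Blank in pocket 1 and sample in pocket 2, let go, at rest, within 6 mm of the pocket's axis, underside at least 70 mm below its mouth, upright within 7 degrees (all of step 2 and all of step 3 and value of joint hood between 0.72 and 0.93 rad and velocity of joint hood between -0.05 and 0.05 rad/s and contact force between the fingers and hood_c0 above 0.15 N and linear speed of each of blank_tube, sample_tube below 0.03 m/s); the arm keeps its last pose, push and grip.
It fails at once if the hood drops shut (below 17 degrees) once the blank is in its pocket (value of joint hood below 0.3 rad and horizontal distance between blank_tube and pocket_1 below 0.006 m and z of blank_tube in the frame of pocket_1 below -0.07 m and angle between blank_tube's own z axis and vertical below 0.12 rad).
It fails at once if a tube is dropped into its pocket (faster than 0.5 m/s inside it) ((horizontal distance between blank_tube and pocket_1 below 0.012 m and z of blank_tube in the frame of pocket_1 below -0.01 m and linear speed of blank_tube above 0.5 m/s) or (horizontal distance between sample_tube and pocket_2 below 0.012 m and z of sample_tube in the frame of pocket_2 below -0.01 m and linear speed of sample_tube above 0.5 m/s)).
It fails at once if a tube is tipped over (more than 50 degrees) (angle between any of blank_tube, sample_tube, spare_tube's own z axis and vertical above 0.9 rad).
It fails at once if a bystander is moved by more than 20 mm (distance of any of spare_tube, tub_a, tub_b, syringe from where it was at the start of the episode above 0.02 m).
It also fails if it takes over 72 s, if anything falls off the work surface, if the arm or the gripper's body presses on something with over 40 N, if the wrist force passes 120 N, or if a joint passes its speed limit or range.

ROBOT

A 7-joint arm with a two-finger parallel gripper is mounted at the origin on the work surface. World frame = base frame: x ahead of the robot, y to its left, z up, the work surface at z = 0. Lengths are in mm, angles in rad, forces in N, time in s.
With the tool pointing down it reaches from about 400 to 900 mm from the base axis. Payload 5.5 kg.
Tool frame: the origin (TCP) lies on the centre line of the jaws, within the pads' length; the fingertips stand 25 mm ahead of it and the grasp point (between the pads) lies 6 mm ahead of it; z points along the fingers, y is the line along which they close (so a half turn about z gives the same grasp; the last joint's range is limited). The gripper opens to 92 mm and grips with 3 to 60 N. Pads are 19 mm wide; open, the fingers measure 130 mm over their backs; the gripper's body (75 mm by 190 mm) begins 47 mm behind the grasp point.
Start: joints at [1.454, 0.501, -0.427, 1.55, 0.221, 1.138, -0.21], TCP at [241.009, -603.667, 251.729] pointing down, gripper open.
Joint ranges: [-2.88, 2.88], [-0.31, 2.03], [-1.54, 1.56], [0.2, 2.42], [-1.41, 4.55], [0.19, 2.02], [-2.57, 2.57]. Speed limits (rad/s): [2.57, 2.57, 3.14, 3.14, 3.14, 3.14, 3.14].

INTERFACE

Orientations are given as a unit quaternion [w, x, y, z].
In Python, from cell import robot gives the robot as it stands.
- The arm moves only by the tool move_arm, never from a script. Its argument "series" is a list of rows, each a list of 3 entries, a list of its own where there are three numbers: the shift along the tool's x, y, z as a fraction of full scale, then the turn, a rotation vector about the tool's x, y, z as a fraction of full scale, then the closure, from 0 (fully open) to 1 (shut). In form: [[[dx, dy, dz], [wx, wy, wz], gripper], ...]. A call has 1 to 12 rows; each row shifts and turns the commanded pose from where the row before left it, along the tool's axes as they then stand; what a row does not reach is not made up. Full scale, the value 1, is 500 mm for a shift and pi/4 rad for a turn. A row lasts 1/10 s, in which the tool goes at most 50 mm and 8.59 degrees, less where a joint would pass 70% of its speed; a pose out of reach is approached as far as the arm can. A call with a number of a shift or a turn outside -1 to 1 is refused whole. A call with a gripper value outside its range is refused whole. The fingers move at their own pace and stop on an object; "squeeze" is the grip in N (left out, the last holds). Time passes only in rows, so rows that do not move let the fingers close. It gives the time, the measured TCP pose, the force, the opening and the grip force at its end, in the units of the state.
- robot.get_state(): the state, without advancing time (a new reading comes with each control period).
- robot.get_image(name): name is "scene" or "side" or "wrist"; returns a dict with "frame" (400x640x3 uint8, blue, green, red), "fovy" (degrees; the focal length in pixels is half the picture's height over the tangent of half this angle, whatever the lens; pixels are square), "cx", "cy" (the principal point, pixels), "dist" ([k1, k2, p1, p2, k3] as OpenCV has them; the pictures are not rectified), "rvec" (rotation vector, rad) and "tvec" (3), from world to camera coordinates, as OpenCV has them. Camera axes: x right, y down, z forward; pixel columns grow to the right and rows downward; lengths in mm; the calibration is good to about 2 mm. A picture is of the moment at which its call begins. There is no depth.
- robot.job_done(): hands the job in; it is judged then, once.
The state is a dict: "t": time; "joint_pos": joint angles; "qvel": joint speeds; "tau": joint torques, N m; "ee_pos": TCP position; "orientation": TCP orientation; "ft_force": force on the tool from outside, world axes, zero at the start; "wrist_torque": the same for the moment, N m; "opening": opening from 0.0 (shut) to 1.0 (fully open); "gripper_force": force on a finger pad.
Only numpy, scipy, OpenCV 4.12 (cv2) and the standard library are available. Lean on these libraries where they do the work, as an engineer would, in place of code of your own. Each camera call takes 0.05 s, during which the arm holds its last target. There are 200 camera calls.

## Working session

There is one attempt and no reset: what is moved stays moved. The work goes in short steps, Python scripts to look and compute and a tool call to move; the robot and the scene stay as the last step left them, time stands still between calls to the robot, and variables do not carry over. Pictures are saved under pics/ and viewed, at most 10 in all, crops included, and the job is handed in when it is done.

Besides the shell and the picture viewer there is one more tool, called after "Emit:" as name(argument=value, ...), one argument or row to a line, values as JSON. move_arm: Moves the arm, as the interface text tells. Shift numbers are shares of 500 mm and turn numbers shares of pi/4 rad, none past 1 either way. Its arguments: {"type":"object","properties":{"series":{"type":"array"},"squeeze":{"type":"number"}},"required":["series"]}

```bash
ls; mkdir -p pics
cat > h.py <<'E'
import numpy as np, cv2, json
from cell import robot
from scipy.spatial.transform import Rotation as R
def grab(n):
    im=robot.get_image(n); f=im['frame'].shape[0]/2/np.tan(np.radians(im['fovy'])/2)
    K=np.array([[f,0,im['cx']],[0,f,im['cy']],[0,0,1.]])
    return im['frame'],K,np.array(im['dist'],float),np.array(im['rvec'],float),np.array(im['tvec'],float)
def ray(c,uv):
    _,K,d,r,t=c; p=cv2.undistortPoints(np.array([[uv]],float),K,d)[0,0]
    M=cv2.Rodrigues(r)[0]; return -M.T@t, M.T@np.array([p[0],p[1],1.])
def at_z(c,uv,z):
    o,v=ray(c,uv); return o+v*(z-o[2])/v[2]
def proj(c,P):
    return cv2.projectPoints(np.array(P,float).reshape(-1,3),c[3],c[4],c[1],c[2])[0][:,0]
E
python3 - <<'E'
from h import *
import pickle
for n in ("scene","side"):
    c=grab(n); cv2.imwrite(f"pics/{n}0.png",c[0]); pickle.dump(c,open(f"{n}0.pkl","wb"))
s=robot.get_state(); print(s)
E
```

```text
pics
{'t': 0.1, 'joint_pos': array([ 1.45419202,  0.5017716 , -0.42679834,  1.55131275,  0.22081869,
        1.13828304, -0.21031076]), 'qvel': array([ 0.00132208, -0.00131433, -0.0009096 , -0.00321119,  0.001069  ,
       -0.00152711,  0.00028233]), 'tau': array([-1.10887550e-02, -5.67872787e+01, -5.83839297e+00, -2.79915762e+01,
       -6.88974909e-02,  2.41525937e-02,  1.63240276e-05]), 'ee_pos': array([ 240.72321882, -603.17199682,  250.78384282]), 'orientation': array([-8.48925942e-04,  9.82019433e-01,  1.88777898e-01, -1.36658864e-04]), 'ft_force': array([-0.04881369, -0.19415955,  0.97810048]), 'wrist_torque': array([ 0.07392087,  0.00923648, -0.0200089 ]), 'gripper_force': 0.0, 'opening': 0.9995490857805768}
```

View pics/scene0.png

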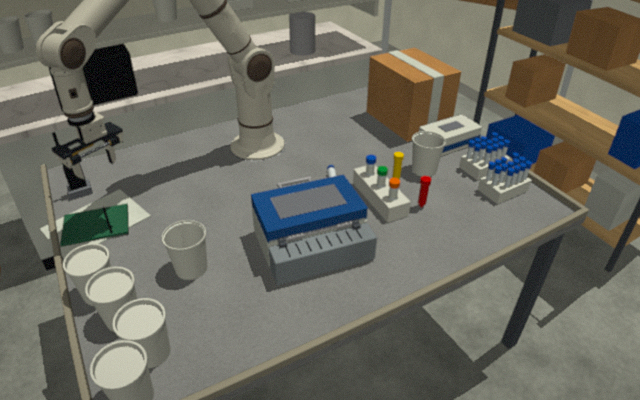

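View pics/side0.png

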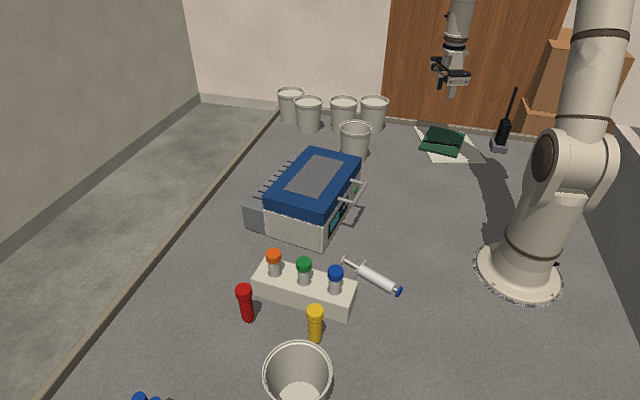

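```bash
cat >> h.py <<'E'
def tri(cs,uvs):
    A=np.zeros((3,3));b=np.zeros(3)
    for c,uv in zip(cs,uvs):
        o,v=ray(c,uv);v/=np.linalg.norm(v);P=np.eye(3)-np.outer(v,v);A+=P;b+=P@o
    X=np.linalg.solve(A,b); return X,[np.round(proj(c,X)[0]-uv,1) for c,uv in zip(cs,uvs)]
def blob(c,lo,hi,roi):
    x0,y0,x1,y1=roi; m=cv2.inRange(cv2.cvtColor(c[0][y0:y1,x0:x1],cv2.COLOR_BGR2HSV),lo,hi)
    n,l,s,ce=cv2.connectedComponentsWithStats(m); i=1+np.argmax(s[1:,4]); return ce[i]+[x0,y0],s[i,4]
E
python3 - <<'E'
from h import *
import pickle
S,D=[pickle.load(open(n+"0.pkl","rb")) for n in("scene","side")]
print("cam",ray(S,(320,200))[0],ray(D,(320,200))[0])
q={'blue':((100,120,50),(125,255,255),(360,150,380,167),(325,260,347,283)),
'green':((45,100,40),(85,255,255),(373,163,392,180),(293,254,316,276)),
'orange':((5,150,80),(17,255,255),(384,175,405,195),(262,245,286,268))}
for k,(lo,hi,a,b) in q.items():
    p=[blob(S,lo,hi,a),blob(D,lo,hi,b)]
    X,e=tri((S,D),[p[0][0],p[1][0]]); print(k,p,np.round(X,1),e)
a=cv2.resize(S[0][165:281,245:380],None,fx=3,fy=3,interpolation=cv2.INTER_CUBIC)
b=cv2.resize(D[0][140:256,240:370],None,fx=3,fy=3,interpolation=cv2.INTER_CUBIC)
cv2.imwrite("pics/hood.png",np.hstack([a,b]))
E
```

```text
cam [1558.57883073 -604.94058324 1008.03849634] [347.39816945 768.27781256 746.15272027]
blue [(array([370.68      , 158.89333333]), np.int32(75)), (array([335.04109589, 272.6347032 ]), np.int32(219))] [449.4 230.6 115.9] [array([-0.3, -0.2]), array([-0.4,  0.3])]
green [(array([382.11904762, 170.26190476]), np.int32(84)), (array([303.23444976, 263.77511962]), np.int32(209))] [524.2 224.5 116.1] [array([-0.3, -0.2]), array([-0.5,  0.3])]
orange [(array([394.2967033 , 182.31868132]), np.int32(91)), (array([272.93103448, 255.33497537]), np.int32(203))] [598.6 218.7 116.4] [array([-0.4, -0.2]), array([-0.5,  0.3])]
```

View pics/hood.png

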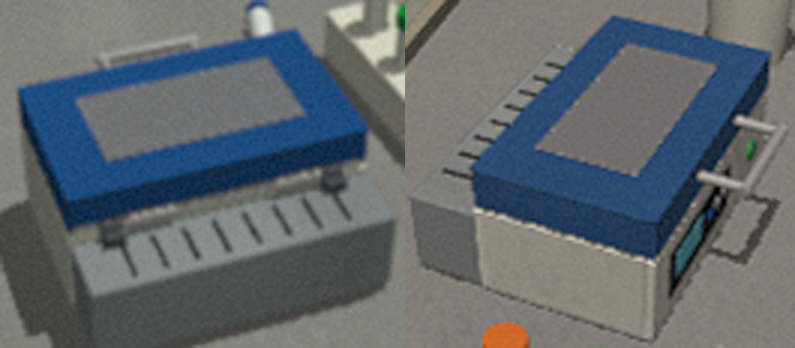

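Run:
```python
from h import *
import pickle
from scipy.optimize import least_squares
S,D=[pickle.load(open(n+"0.pkl","rb")) for n in("scene","side")]
s=lambda x,y:(245+x/3-.33,165+y/3-.33); d=lambda x,y:(240+(x-405)/3-.33,140+y/3-.33)
# model (chiller frame)
T=145
pts=[((-125,-149,T),s(20,88),d(768,55)),((-125,149,T),s(295,32),d(660,222)),((55,149,T),s(365,132),d(475,170)),((55,-149,T),s(68,205),d(615,15)),
((-170,-53,125),s(101,58),d(785,127)),((-170,53,125),s(196,40),d(746,187))]
for m,a,b in pts: print(m,*[np.round(q,1) for q in tri((S,D),(a,b))])
def W(p,m): 
    c,n=np.cos(p[2]),np.sin(p[2]); m=np.array(m,float); z=m[2]+(p[3] if m[2]==T else 0)
    return np.array([p[0]+c*m[0]-n*m[1],p[1]+n*m[0]+c*m[1],z])
f=lambda p:np.concatenate([np.r_[proj(S,W(p,m))[0]-a,proj(D,W(p,m))[0]-b] for m,a,b in pts])
r=least_squares(f,[600,-50,0,0],loss='soft_l1',x_scale=[100,100,.1,10]); print(r.x,np.round(r.fun.reshape(-1,4),1))
p=r.x
for n,m in dict(handle=(-170,0,125),hinge=(55,0,105),p1=(-60,75,94),p2=(-60,0,94)).items(): print(n,W(p,m).round(1))
```

```text
(-125, -149, 145) [ 471.9 -212.1  143.9] [[-0. -0.]
 [-0.  0.]]
(-125, 149, 145) [515.2  75.8 142.5] [[-1.  -0.7]
 [-1.3  0.8]]
(55, 149, 145) [689.6  47.7 141.1] [[-0.7 -0.3]
 [-0.7  0.4]]
(55, -149, 145) [ 646.5 -243.7  142.9] [[-1.1 -0.9]
 [-0.9  0.7]]
(-170, -53, 125) [ 438.8 -111.2  126.6] [[-0.8 -0.7]
 [-0.9  0.7]]
(-170, 53, 125) [457.7 -10.1 126.4] [[-0.9 -0.7]
 [-1.1  0.8]]
[ 6.15367895e+02 -8.88648055e+01 -1.54107846e-01 -2.55038305e+00] [[-1.9  0.3  1.1 -0.2]
 [-0.6 -0.9 -1.2  1.3]
 [ 0.6 -0.4 -2.1  0.3]
 [-1.3 -0.6 -0.9  0.7]
 [-1.9  0.1 -0.9  0.4]
 [-1.3 -0.7 -0.3  1.3]]
handle [447.4 -62.8 125. ]
hinge [669.7 -97.3 105. ]
p1 [567.6  -5.5  94. ]
p2 [556.1 -79.7  94. ]
```

Emit:
move_arm(
  series=[
    [[0, 0, 0], [0, 0, -0.11], 0.65],
    [[0, 0, 0], [0, 0, -0.11], 0.65],
    [[0, 0, 0], [0, 0, -0.11], 0.65],
    [[0, 0, 0], [0, 0, -0.11], 0.65],
    [[0, 0, 0], [0, 0, -0.11], 0.65],
    [[0, 0, 0], [0, 0, -0.11], 0.65],
    [[0, 0, 0], [0, 0, -0.11], 0.65],
    [[0, 0, 0], [0, 0, -0.11], 0.65],
    [[0, 0, 0], [0, 0, -0.11], 0.65],
    [[0, 0, 0], [0, 0, -0.11], 0.65],
    [[0, 0, 0], [0, 0, -0.11], 0.65],
    [[0, 0, 0], [0, 0, -0.11], 0.65],
  ],
  squeeze=20,
)

```text
t: 1.3
ee_pos: [240.8, -603.4, 251.1]
orientation: [-0.001, 0.758, 0.652, 0.0]
ft_force: [0.1, 0.9, -0.2]
opening: 0.354
gripper_force: 0.0
```

Emit:
move_arm(
  series=[
    [[0.075, 0.016, 0], [0, 0, 0], 0.65],
    [[0.075, 0.016, 0], [0, 0, 0], 0.65],
    [[0.075, 0.016, 0], [0, 0, 0], 0.65],
    [[0.075, 0.016, 0], [0, 0, 0], 0.65],
    [[0.075, 0.016, 0], [0, 0, 0], 0.65],
    [[0.075, 0.016, 0], [0, 0, 0], 0.65],
    [[0.075, 0.016, 0], [0, 0, 0], 0.65],
    [[0.075, 0.016, 0], [0, 0, 0], 0.65],
    [[0.075, 0.016, 0], [0, 0, 0], 0.65],
    [[0.075, 0.016, 0], [0, 0, 0], 0.65],
    [[0.075, 0.016, 0], [0, 0, 0], 0.65],
    [[0.075, 0.016, 0], [0, 0, 0], 0.65],
  ],
)

```text
t: 2.5
ee_pos: [405.0, -172.3, 251.6]
orientation: [0.0, 0.76, 0.65, -0.0]
ft_force: [0.6, -0.7, 1.3]
opening: 0.351
gripper_force: 0.0
```

```bash
cat >> h.py <<'E'
def go(P,psi=None):
    s=robot.get_state(); w,x,y,z=s['orientation']; r=R.from_quat([x,y,z,w]); M=r.as_matrix()
    a=np.arctan2(M[1,0],M[0,0]); d=M.T@(np.array(P)-s['ee_pos'])
    print('t',round(s['t'],2),'tcp',s['ee_pos'].round(1),'psi',round(a,3),'zax',M[:,2].round(3),'F',s['ft_force'].round(1),'q',s['joint_pos'].round(2),'open',round(s['opening']*92,1),'g',round(s['gripper_force'],1))
    print('shift frac',(d/500).round(4), 'wz frac' , None if psi is None else round(-(psi-a)/(np.pi/4),3))
E
python3 - <<'E'
from h import *
go([447,-62.8,180],1.417)
c=grab("wrist"); print(proj(c,[[447.4,-62.8,125],[438.8,-115.5,125],[455.8,-8.4,125]])); cv2.imwrite("pics/w1.png",c[0])
E
```

```text
t 2.5 tcp [ 405.  -172.3  251.6] psi 1.416 zax [-0. -0. -1.] F [ 0.6 -0.7  1.3] q [ 1.2   0.17 -0.93  2.04  0.16  1.    0.03] open 32.3 g 0.0
shift frac [0.2293 0.0493 0.1432] wz frac -0.001
[[354.1573955   66.42347272]
 [352.01367386 131.5467571 ]
 [355.96653972  -8.60096151]]
```

Emit:
move_arm(
  series=[
    [[0.076, 0.016, 0], [0, 0, 0], 0.65],
    [[0.076, 0.016, 0], [0, 0, 0], 0.65],
    [[0.06, 0.013, 0.04], [0, 0, 0], 0.65],
    [[0, 0, 0.04], [0, 0, 0], 0.65],
    [[0, 0, 0.04], [0, 0, 0], 0.65],
    [[0, 0, 0], [0, 0, 0], 0.65],
    [[0, 0, 0], [0, 0, 0], 0.65],
  ],
)

```text
t: 3.25
ee_pos: [443.3, -72.4, 191.7]
orientation: [-0.001, 0.759, 0.651, -0.0]
ft_force: [0.8, -0.2, -0.5]
opening: 0.351
gripper_force: 0.0
```

Run:
```python
from h import *
go([447,-62.8,133],1.417)
c=grab("wrist"); q=proj(c,[[447.4,-62.8,125],[438.8,-115.5,125],[455.8,-8.4,125]]); print(q)
im=c[0].copy()
for p in q: cv2.circle(im,tuple(int(v) for v in p),3,(0,0,255),1)
cv2.imwrite("pics/w1.png",im)
```

```text
t 3.25 tcp [443.3 -72.4 191.7] psi 1.417 zax [-0.001  0.001 -1.   ] F [ 0.8 -0.2 -0.5] q [ 0.92  0.31 -0.93  2.08  0.32  0.9  -0.35] open 32.3 g 0.0
shift frac [0.02   0.0046 0.1175] wz frac -0.0
[[328.01077309 207.04697501]
 [327.15213736 271.98758465]
 [328.32725331 129.92039914]]
```

View pics/w1.png

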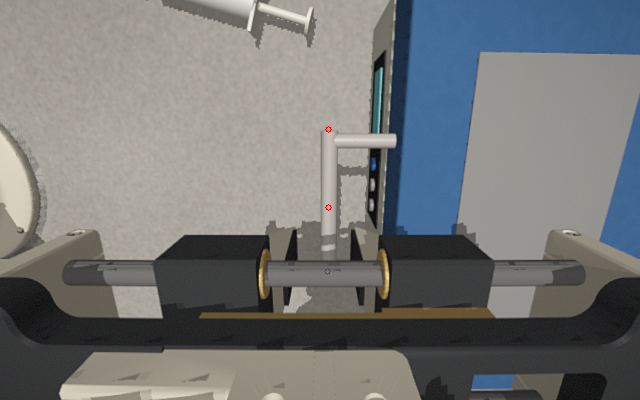

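Emit:
move_arm(
  series=[
    [[0.01, 0.003, 0.02], [0, 0, 0], 0.65],
    [[0.01, 0.002, 0.02], [0, 0, 0], 0.65],
    [[0, 0, 0.02], [0, 0, 0], 0.65],
    [[0, 0, 0.02], [0, 0, 0], 0.65],
    [[0, 0, 0.02], [0, 0, 0], 0.65],
    [[0, 0, 0.016], [0, 0, 0], 0.65],
    [[0, 0, 0], [0, 0, 0], 0.65],
    [[0, 0, 0], [0, 0, 0], 1],
    [[0, 0, 0], [0, 0, 0], 1],
    [[0, 0, 0], [0, 0, 0], 1],
    [[0, 0, 0], [0, 0, 0], 1],
    [[0, 0, 0], [0, 0, 0], 1],
  ],
)

```text
t: 4.5
ee_pos: [448.2, -63.1, 134.1]
orientation: [0.001, 0.76, 0.65, 0.001]
ft_force: [2.3, -0.8, -0.6]
opening: 0.124
gripper_force: 20.0
```

```bash
cat >> h.py <<'E'
def arc(t0,t1,n):
    t=np.linspace(t0,t1,n+1); y=-(225*np.cos(t)-20*np.sin(t)); z=-(225*np.sin(t)+20*np.cos(t))
    q=np.diff(np.round(np.c_[y,z]/500,3),axis=0).round(3); print([[[0,*r]] for r in q.tolist()])
E
python3 - <<'E'
from h import *
go([447,-62.8,133],1.417)
arc(0,1.4,20)
E
```

```text
t 4.5 tcp [448.2 -63.1 134.1] psi 1.416 zax [ 0.002 -0.    -1.   ] F [ 2.3 -0.8 -0.6] q [ 0.81  0.42 -0.86  2.12  0.45  0.79 -0.48] open 11.4 g 20.0
shift frac [ 0.0001 -0.0025  0.0022] wz frac -0.001
[[[0, 0.004, -0.031]], [[0, 0.006, -0.031]], [[0, 0.008, -0.031]], [[0, 0.011, -0.03]], [[0, 0.012, -0.029]], [[0, 0.014, -0.028]], [[0, 0.017, -0.027]], [[0, 0.018, -0.026]], [[0, 0.02, -0.024]], [[0, 0.022, -0.023]], [[0, 0.023, -0.022]], [[0, 0.024, -0.02]], [[0, 0.026, -0.018]], [[0, 0.028, -0.016]], [[0, 0.028, -0.014]], [[0, 0.029, -0.012]], [[0, 0.03, -0.011]], [[0, 0.03, -0.008]], [[0, 0.032, -0.006]], [[0, 0.031, -0.003]]]
```

Bar gripped (about 12 mm opening, 20 N). Raise along the arc.

Emit:
move_arm(
  series=[
    [[0, 0.004, -0.031], [0, 0, 0], 1],
    [[0, 0.006, -0.031], [0, 0, 0], 1],
    [[0, 0.008, -0.031], [0, 0, 0], 1],
    [[0, 0.011, -0.03], [0, 0, 0], 1],
    [[0, 0.012, -0.029], [0, 0, 0], 1],
    [[0, 0.014, -0.028], [0, 0, 0], 1],
    [[0, 0.017, -0.027], [0, 0, 0], 1],
    [[0, 0.018, -0.026], [0, 0, 0], 1],
    [[0, 0.02, -0.024], [0, 0, 0], 1],
    [[0, 0.022, -0.023], [0, 0, 0], 1],
    [[0, 0, 0], [0, 0, 0], 1],
  ],
)

```text
t: 5.6
ee_pos: [509.9, -72.7, 274.6]
orientation: [-0.002, 0.759, 0.651, -0.003]
ft_force: [-14.6, 1.6, 11.9]
opening: 0.123
gripper_force: 20.0
```

Run:
```python
from h import *
t=.7;f=225*np.cos(t)-20*np.sin(t);u=225*np.sin(t)+20*np.cos(t)
e=np.array([.988,-.1535])
go([*(np.array([669.7,-97.3])-e*f),105+u+9])
```

```text
t 5.6 tcp [509.9 -72.7 274.6] psi 1.417 zax [-0.008 -0.001 -1.   ] F [-14.6   1.6  11.9] q [ 0.87  0.34 -0.95  1.84  0.3   1.12 -0.34] open 11.3 g 20.0
shift frac [0.0005 0.0051 0.0006] wz frac None
```

Emit:
move_arm(
  series=[
    [[0, 0.02, -0.025], [0, 0, 0], 1],
    [[0, 0.022, -0.022], [0, 0, 0], 1],
    [[0, 0.026, -0.018], [0, 0, 0], 1],
    [[0, 0.028, -0.016], [0, 0, 0], 1],
    [[0, 0.028, -0.014], [0, 0, 0], 1],
    [[0, 0.029, -0.012], [0, 0, 0], 1],
    [[0, 0.03, -0.011], [0, 0, 0], 1],
    [[0, 0.03, -0.008], [0, 0, 0], 1],
    [[0, 0.032, -0.006], [0, 0, 0], 1],
    [[0, 0.031, -0.003], [0, 0, 0], 1],
    [[0, 0, 0], [0, 0, 0], 1],
  ],
)

```text
t: 6.7
ee_pos: [650.8, -94.9, 341.6]
orientation: [0.001, 0.76, 0.65, 0.001]
ft_force: [1.4, -2.4, 3.0]
opening: 0.122
gripper_force: 20.0
```

Run:
```python
from h import *
t=1.4;f=225*np.cos(t)-20*np.sin(t);u=225*np.sin(t)+20*np.cos(t)
e=np.array([.988,-.1535])
go([*(np.array([669.7,-97.3])-e*f),105+u+9])
```

```text
t 6.7 tcp [650.8 -94.9 341.6] psi 1.416 zax [ 0.002  0.    -1.   ] F [ 1.4 -2.4  3. ] q [ 0.68  0.55 -0.87  1.41  0.42  1.37 -0.36] open 11.2 g 20.0
shift frac [0.0011 0.001  0.0049] wz frac None
```

Emit:
move_arm(
  series=[
    [[0, 0, 0], [0, 0, 0], 0],
    [[0, 0, 0], [0, 0, 0], 0],
    [[0, 0, 0], [0, 0, 0], 0],
    [[0, 0, 0], [0, 0, 0], 0],
    [[0, 0, -0.03], [0, 0, 0], 0],
    [[0, 0, -0.04], [0, 0, 0], 0],
    [[0, 0, -0.05], [0, 0, 0], 0],
    [[0, 0, -0.05], [0, 0, 0], 0],
    [[0, 0, 0], [0, 0, 0], 0],
    [[0, 0, 0], [0, 0, 0], 0],
  ],
)

```text
t: 7.7
ee_pos: [649.0, -93.9, 427.3]
orientation: [0.0, 0.759, 0.651, 0.0]
ft_force: [0.4, 0.2, -1.0]
opening: 0.94
gripper_force: 0.0
```

Run:
```python
from h import *
import pickle
go([598.6,218.7,280],-.154)
c=grab("side"); d=grab("scene"); pickle.dump((c,d),open("open.pkl","wb"))
cv2.imwrite("pics/open.png",np.vstack([np.hstack([cv2.resize(c[0][60:340,180:430],None,fx=1.6,fy=1.6),cv2.resize(d[0][60:340,210:430],None,fx=1.6,fy=1.6)])]))
```

```text
t 7.7 tcp [649.  -93.9 427.3] psi 1.417 zax [ 0.001 -0.    -1.   ] F [ 0.4  0.2 -1. ] q [ 0.67  0.51 -0.89  1.28  0.39  1.53 -0.33] open 86.5 g 0.0
shift frac [ 0.6024 -0.1956  0.2943] wz frac 2.0
```

View pics/open.png

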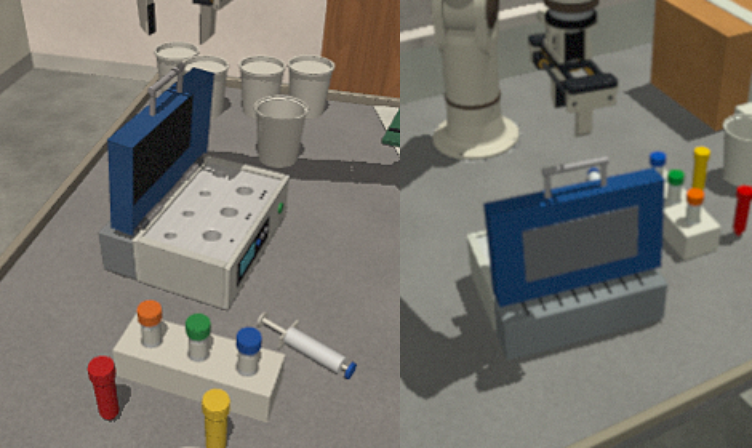

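Run:
```python
from h import *
import pickle
D,S=pickle.load(open("open.pkl","rb"))
for n,uv in dict(p1=(312.5,207.5),p2=(323,192.5),p3=(333,178.8)).items(): print(n,at_z(D,uv,94).round(1))
print(proj(D,[[567.6,-5.5,94],[556.1,-79.7,94]]))
for n,lo,hi,a,b in (('red',(0,180,60),(3,255,255),(405,165,440,215),(230,275,262,330)),('yel',(20,150,80),(32,255,255),(388,145,410,185),(300,300,330,350))):
    p=[blob(S,lo,hi,a),blob(D,lo,hi,b)]; print(n,tri((S,D),[p[0][0],p[1][0]]),p[0][1],p[1][1])
g=cv2.resize(D[0][165:225,285:365],None,fx=8,fy=8,interpolation=cv2.INTER_CUBIC)
for q in ([567.6,-5.5],[556.1,-79.7]):
    a=np.linspace(0,6.28,40); e=proj(D,np.c_[q[0]+16*np.cos(a),q[1]+16*np.sin(a),94+0*a]); cv2.polylines(g,[((e-[285,165]+.5)*8).astype(int)],True,(0,0,255),1)
cv2.imwrite("pics/pk.png",g)
```

```text
p1 [ 5.651e+02 -5.000e-01  9.400e+01]
p2 [554.6 -75.   94. ]
p3 [ 542.7 -150.8   94. ]
[[312.1391184  206.24588556]
 [322.89218765 191.48673633]]
red (array([628.50288757, 322.77580543,  73.01386167]), [array([-0.4, -0.1]), array([-0.6,  0.3])]) 177 397
yel (array([467.63446094, 334.64023748,  74.40459516]), [array([-0.4, -0.2]), array([-0.7,  0.4])]) 201 530
```

View pics/pk.png

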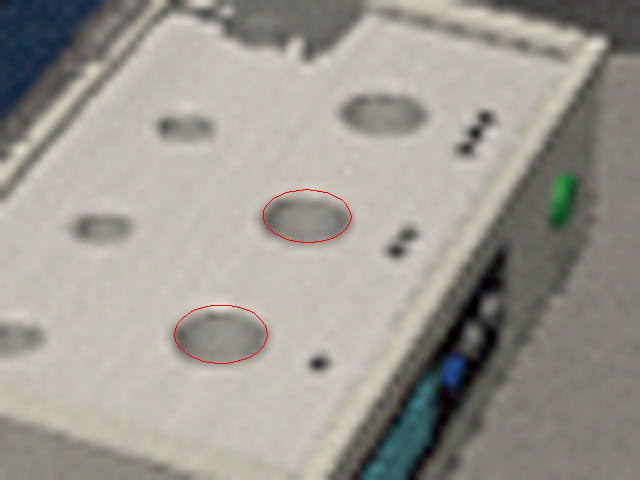

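Emit:
move_arm(
  series=[
    [[0, 0, 0], [0, 0, 0.167], 0.35],
    [[0, 0, 0], [0, 0, 0.167], 0.35],
    [[0, 0, 0], [0, 0, 0.167], 0.35],
    [[0, 0, 0], [0, 0, 0.167], 0.35],
    [[0, 0, 0], [0, 0, 0.167], 0.35],
    [[0, 0, 0], [0, 0, 0.167], 0.35],
    [[0, 0, 0], [0, 0, 0.167], 0.35],
    [[0, 0, 0], [0, 0, 0.167], 0.35],
    [[0, 0, 0], [0, 0, 0.167], 0.35],
    [[0, 0, 0], [0, 0, 0.167], 0.35],
    [[0, 0, 0], [0, 0, 0.167], 0.35],
    [[0, 0, 0], [0, 0, 0.163], 0.35],
  ],
)

```text
t: 9.0
ee_pos: [648.4, -94.5, 424.7]
orientation: [-0.0, 0.997, -0.08, -0.001]
ft_force: [-0.6, -0.3, 1.0]
opening: 0.655
gripper_force: 0.0
```

Emit:
move_arm(
  series=[
    [[-0.024, -0.075, 0], [0, 0, 0], 0.35],
    [[-0.024, -0.075, 0], [0, 0, 0], 0.35],
    [[-0.024, -0.075, 0], [0, 0, 0], 0.35],
    [[-0.024, -0.075, 0], [0, 0, 0], 0.35],
    [[-0.024, -0.075, 0], [0, 0, 0], 0.35],
    [[-0.024, -0.075, 0.06], [0, 0, 0], 0.35],
    [[-0.024, -0.075, 0.06], [0, 0, 0], 0.35],
    [[-0.024, -0.075, 0.06], [0, 0, 0], 0.35],
    [[0, 0, 0.08], [0, 0, 0], 0.35],
    [[0, 0, 0.08], [0, 0, 0], 0.35],
    [[0, 0, 0.05], [0, 0, 0], 0.35],
    [[0, 0, 0], [0, 0, 0], 0.35],
  ],
)

```text
t: 10.2
ee_pos: [596.9, 215.0, 225.6]
orientation: [0.002, 0.997, -0.077, -0.005]
ft_force: [-0.2, -0.2, 0.6]
opening: 0.653
gripper_force: 0.0
```

Run:
```python
from h import *
go([598.6,218.7,120],-.154)
c=grab("wrist"); q=proj(c,[[598.6,218.7,125],[524.2,224.5,125]]); print(q); im=c[0].copy()
for C in ([598.6,218.7],[524.2,224.5]):
    a=np.linspace(0,6.28,40); e=proj(c,np.c_[C[0]+17.5*np.cos(a),C[1]+17.5*np.sin(a),125+0*a]); cv2.polylines(im,[e.astype(int)],True,(255,0,255),1)
cv2.imwrite("pics/w2.png",im)
```

```text
t 10.2 tcp [596.9 215.  225.6] psi -0.154 zax [-0.01  -0.003 -1.   ] F [-0.2 -0.2  0.6] q [ 0.06  0.55 -0.63  1.6   0.35  1.12 -2.38] open 60.1 g 0.0
shift frac [ 0.0041 -0.0088  0.2112] wz frac 0.0
[[317.97547625 203.50229627]
 [324.48312755 279.89293338]]
```

View pics/w2.png

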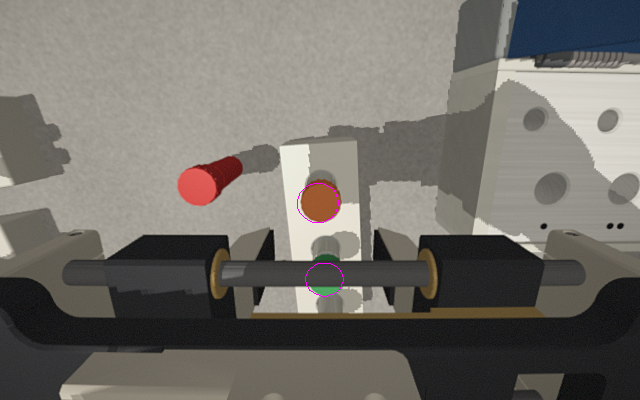

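Emit:
move_arm(
  series=[
    [[0.005, -0.006, 0], [0, 0, 0], 0.35],
    [[0, 0, 0.04], [0, 0, 0], 0.35],
    [[0, 0, 0.05], [0, 0, 0], 0.35],
    [[0, 0, 0.05], [0, 0, 0], 0.35],
    [[0, 0, 0.04], [0, 0, 0], 0.35],
    [[0, 0, 0.029], [0, 0, 0], 0.35],
    [[0, 0, 0], [0, 0, 0], 0.35],
    [[0, 0, 0], [0, 0, 0], 0.35],
    [[0, 0, 0], [0, 0, 0], 1],
    [[0, 0, 0], [0, 0, 0], 1],
    [[0, 0, 0], [0, 0, 0], 1],
    [[0, 0, 0], [0, 0, 0], 1],
  ],
  squeeze=12,
)

```text
t: 11.45
ee_pos: [603.5, 219.4, 127.3]
orientation: [0.0, 0.997, -0.077, 0.0]
ft_force: [-0.6, -0.2, 3.1]
opening: 0.366
gripper_force: 12.0
```

Run:
```python
from h import *
go([599.8,217.8,241],-.154)
```

```text
t 11.45 tcp [603.5 219.4 127.3] psi -0.154 zax [ 0.001 -0.    -1.   ] F [-0.6 -0.2  3.1] q [ 0.02  0.66 -0.58  1.66  0.43  0.95 -2.44] open 33.7 g 12.0
shift frac [-0.0067  0.0043 -0.2275] wz frac -0.0
```

Emit:
move_arm(
  series=[
    [[0, 0, -0.02], [0, 0, 0], 1],
    [[0, 0, -0.04], [0, 0, 0], 1],
    [[0, 0, -0.06], [0, 0, 0], 1],
    [[0, 0, -0.06], [0, 0, 0], 1],
    [[0, 0, -0.04], [0, 0, 0], 1],
    [[0, 0, -0.02], [0, 0, 0], 1],
    [[0, 0, 0], [0, 0, 0], 1],
  ],
)

```text
t: 12.15
ee_pos: [604.0, 219.9, 248.6]
orientation: [-0.001, 0.997, -0.077, 0.001]
ft_force: [0.2, 0.1, -1.3]
opening: 0.368
gripper_force: 12.0
```

Emit:
move_arm(
  series=[
    [[0, 0.02, 0], [0, 0, 0], 1],
    [[0, 0.05, 0], [0, 0, 0], 1],
    [[0.001, 0.07, 0], [0, 0, 0], 1],
    [[0.001, 0.07, 0], [0, 0, 0], 1],
    [[0.001, 0.07, 0], [0, 0, 0], 1],
    [[0.001, 0.07, 0], [0, 0, 0], 1],
    [[0, 0.06, 0], [0, 0, 0], 1],
    [[0, 0.03, 0], [0, 0, 0], 1],
    [[0, 0.012, 0], [0, 0, 0], 1],
    [[0, 0, 0], [0, 0, 0], 1],
    [[0, 0, 0], [0, 0, 0], 1],
  ],
)

```text
t: 13.25
ee_pos: [570.6, -2.2, 246.6]
orientation: [-0.001, 0.997, -0.076, -0.0]
ft_force: [0.3, -0.4, 0.0]
opening: 0.361
gripper_force: 12.0
```

Run:
```python
from h import *
import pickle
go([567.6,-5.5,240],-.154)
D=grab("side");S=grab("scene");go([567.6,-5.5,240],-.154);pickle.dump((D,S),open("hold.pkl","wb"))
p=[]
for c in(S,D):
    u=proj(c,[[567,-5,235]])[0].astype(int); a=blob(c,(5,150,80),(17,255,255),(u[0]-30,u[1]-30,u[0]+30,u[1]+30)); p.append(a)
print(p,tri((S,D),[q[0] for q in p]))
cv2.imwrite("pics/hold.png",np.hstack([cv2.resize(D[0][90:250,240:390],None,fx=2.6,fy=2.6),cv2.resize(S[0][90:250,250:400],None,fx=2.6,fy=2.6)]))
```

```text
t 13.25 tcp [570.6  -2.2 246.6] psi -0.152 zax [ 0.     0.001 -1.   ] F [ 0.3 -0.4  0. ] q [ 0.45  0.4  -0.63  1.76  0.26  1.07 -1.99] open 33.2 g 12.0
shift frac [-0.0048  0.0074  0.0133] wz frac 0.002
t 13.35 tcp [570.6  -2.  246.8] psi -0.151 zax [ 0.     0.001 -1.   ] F [-0.2  0.4 -0.9] q [ 0.45  0.4  -0.63  1.76  0.26  1.07 -1.99] open 33.9 g 12.0
shift frac [-0.005   0.0078  0.0135] wz frac 0.003
[(array([330.56862745, 166.94117647]), np.int32(51)), (array([314.81176471, 164.        ]), np.int32(85))] (array([564.62887846,  -2.61538718, 230.45904549]), [array([-1.6, -1.2]), array([-1.9,  1.3])])
```

View pics/hold.png

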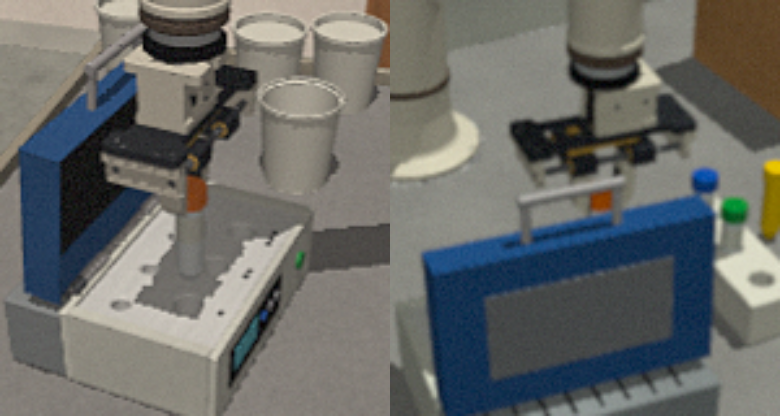

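Emit:
move_arm(
  series=[
    [[0.002, 0.007, 0], [0, 0, 0], 1],
    [[0, 0, 0], [0, 0, 0], 1],
    [[0, 0, 0.03], [0, 0, 0], 1],
    [[0, 0, 0.03], [0, 0, 0], 1],
    [[0, 0, 0.02], [0, 0, 0], 1],
    [[0, 0, 0.02], [0, 0, 0], 1],
    [[0, 0, 0.02], [0, 0, 0], 1],
    [[0, 0, 0], [0, 0, 0], 1],
  ],
)

```text
t: 14.15
ee_pos: [570.2, -7.1, 185.0]
orientation: [-0.001, 0.997, -0.077, -0.001]
ft_force: [0.0, 2.0, -1.2]
opening: 0.37
gripper_force: 12.0
```

Run:
```python
from h import *
go([570.6,-5.5,136],-.154)
D=grab("side"); print(proj(D,[[567.6,-5.5,94]]),at_z(D,(314,200),94))
cv2.imwrite("pics/in.png",cv2.resize(D[0][140:230,270:380],None,fx=6,fy=6,interpolation=cv2.INTER_CUBIC))
```

```text
t 14.15 tcp [570.2  -7.1 185. ] psi -0.154 zax [-0.002  0.001 -1.   ] F [ 0.   2.  -1.2] q [ 0.43  0.47 -0.6   1.81  0.31  0.96 -2.02] open 34.0 g 12.0
shift frac [ 0.0005 -0.0032  0.098 ] wz frac 0.001
[[312.1391184  206.24588556]] [570.19467329 -33.90512889  94.        ]
```

View pics/in.png

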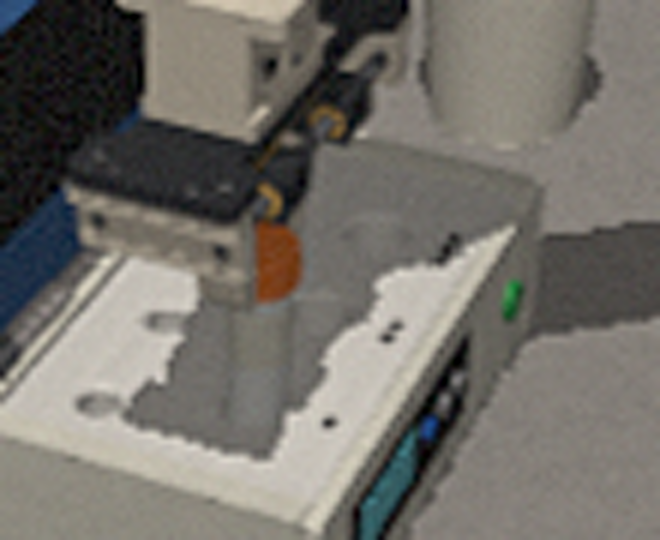

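Emit:
move_arm(
  series=[
    [[0, -0.002, 0], [0, 0, 0], 1],
    [[0, 0, 0.02], [0, 0, 0], 1],
    [[0, 0, 0.02], [0, 0, 0], 1],
    [[0, 0, 0.02], [0, 0, 0], 1],
    [[0, 0, 0.02], [0, 0, 0], 1],
    [[0, 0, 0.012], [0, 0, 0], 1],
    [[0, 0, 0], [0, 0, 0], 1],
    [[0, 0, 0], [0, 0, 0], 1],
  ],
)

```text
t: 15.0
ee_pos: [571.0, -6.9, 140.5]
orientation: [0.0, 0.997, -0.077, -0.0]
ft_force: [1.0, 0.1, -1.4]
opening: 0.363
gripper_force: 12.0
```

Run:
```python
from h import *
go([570.6,-5.5,136],-.154)
```

```text
t 15.0 tcp [571.   -6.9 140.5] psi -0.154 zax [-0.001 -0.    -1.   ] F [ 1.   0.1 -1.4] q [ 0.41  0.53 -0.57  1.84  0.36  0.88 -2.06] open 33.4 g 12.0
shift frac [-0.0013 -0.0026  0.0091] wz frac -0.0
```

Emit:
move_arm(
  series=[
    [[0, 0, 0.004], [0, 0, 0], 1],
    [[0, 0, 0.003], [0, 0, 0], 1],
    [[0, 0, 0.002], [0, 0, 0], 1],
    [[0, 0, 0], [0, 0, 0], 1],
    [[0, 0, 0], [0, 0, 0], 1],
  ],
)

```text
t: 15.5
ee_pos: [571.1, -6.9, 136.3]
orientation: [0.0, 0.997, -0.077, 0.0]
ft_force: [0.0, 0.8, -0.7]
opening: 0.366
gripper_force: 12.0
```

Run:
```python
from h import *
go([570.6,-5.5,136],-.154)
```

```text
t 15.5 tcp [571.1  -6.9 136.3] psi -0.154 zax [ 0. -0. -1.] F [ 0.   0.8 -0.7] q [ 0.4   0.53 -0.57  1.84  0.37  0.87 -2.06] open 33.6 g 12.0
shift frac [-0.0014 -0.0026  0.0006] wz frac -0.001
```

Emit:
move_arm(
  series=[
    [[0, 0, 0.003], [0, 0, 0], 1],
    [[0, 0, 0.002], [0, 0, 0], 1],
    [[0, 0, 0], [0, 0, 0], 1],
    [[0, 0, 0], [0, 0, 0], 1],
  ],
)

```text
t: 15.9
ee_pos: [573.1, -7.0, 135.8]
orientation: [0.0, 0.997, -0.077, 0.002]
ft_force: [-1.1, -1.0, 10.9]
opening: 0.368
gripper_force: 12.0
```

Emit:
move_arm(
  series=[
    [[0, 0, 0], [0, 0, 0], 0.35],
    [[0, 0, 0], [0, 0, 0], 0.35],
    [[0, 0, 0], [0, 0, 0], 0.35],
    [[0, 0, 0], [0, 0, 0], 0.35],
    [[0, 0, -0.02], [0, 0, 0], 0.35],
    [[0, 0, -0.04], [0, 0, 0], 0.35],
    [[0, 0, -0.06], [0, 0, 0], 0.35],
    [[0, 0, -0.06], [0, 0, 0], 0.35],
    [[0, 0, -0.04], [0, 0, -0.15], 0.35],
    [[0, 0, -0.02], [0, 0, -0.15], 0.35],
    [[0, 0, 0], [0, 0, -0.15], 0.35],
    [[0, 0, 0], [0, 0, 0], 0.35],
  ],
)

```text
t: 17.1
ee_pos: [571.3, -6.8, 254.7]
orientation: [0.0, 0.995, 0.1, 0.001]
ft_force: [0.0, -0.7, 0.1]
opening: 0.647
gripper_force: 0.0
```

Run:
```python
from h import *
go([450.5,230,245],.2)
D=grab("side")
p=blob(D,(5,150,80),(17,255,255),(295,165,335,215)); print(p,at_z(D,p[0],124), proj(D,[[567.6,-5.5,124]]))
```

```text
t 17.1 tcp [571.3  -6.8 254.7] psi 0.2 zax [ 0.001 -0.    -1.   ] F [ 0.  -0.7  0.1] q [ 0.52  0.41 -0.7   1.74  0.29  1.1  -1.65] open 59.6 g 0.0
shift frac [-0.1427 -0.5122  0.0192] wz frac 0.0
(array([311.87218045, 197.43609023]), np.int32(133)) [568.56256948  -6.32392115 124.        ] [[312.1298834  197.67326505]]
```

Emit:
move_arm(
  series=[
    [[-0.01, -0.035, 0], [0, 0, 0], 0.35],
    [[-0.02, -0.072, 0], [0, 0, 0], 0.35],
    [[-0.02, -0.072, 0], [0, 0, 0], 0.35],
    [[-0.02, -0.072, 0], [0, 0, 0], 0.35],
    [[-0.02, -0.072, 0], [0, 0, 0], 0.35],
    [[-0.02, -0.072, 0], [0, 0, 0], 0.35],
    [[-0.02, -0.072, 0], [0, 0, 0], 0.35],
    [[-0.013, -0.045, 0.02], [0, 0, 0], 0.35],
    [[0, 0, 0.04], [0, 0, 0], 0.35],
    [[0, 0, 0.04], [0, 0, 0], 0.35],
    [[0, 0, 0], [0, 0, 0], 0.35],
    [[0, 0, 0], [0, 0, 0], 0.35],
  ],
)

```text
t: 18.35
ee_pos: [449.3, 230.6, 203.7]
orientation: [-0.0, 0.995, 0.1, -0.001]
ft_force: [1.0, 1.4, 0.2]
opening: 0.652
gripper_force: 0.0
```

Run:
```python
from h import *
go([450.5,230,124],.2)
c=grab("wrist"); go([450.5,230,124],.2)
p=blob(c,(100,100,30),(125,255,255),(250,120,390,250)); print(p,at_z(c,p[0],123),proj(c,[[450,230,125]]))
cv2.imwrite("pics/w3.png",c[0])
```

```text
t 18.35 tcp [449.3 230.6 203.7] psi 0.199 zax [-0.001 -0.    -1.   ] F [1.  1.4 0.2] q [ 0.14  0.37 -0.8   1.95  0.32  0.96 -2.19] open 60.0 g 0.0
shift frac [0.0023 0.0018 0.1595] wz frac -0.001
t 18.4 tcp [450.1 230.7 204.4] psi 0.199 zax [ 0.  0. -1.] F [ 0.  -0.9  0.1] q [ 0.14  0.37 -0.8   1.95  0.32  0.95 -2.19] open 59.9 g 0.0
shift frac [0.0005 0.0016 0.1607] wz frac -0.001
(array([325.09587302, 211.22666667]), np.int32(1575)) [451.11170744 229.6564927  123.        ] [[324.39300052 213.27737889]]
```

Emit:
move_arm(
  series=[
    [[0.001, 0.002, 0.03], [0, 0, 0], 0.35],
    [[0, 0, 0.04], [0, 0, 0], 0.35],
    [[0, 0, 0.04], [0, 0, 0], 0.35],
    [[0, 0, 0.03], [0, 0, 0], 0.35],
    [[0, 0, 0.02], [0, 0, 0], 0.35],
    [[0, 0, 0], [0, 0, 0], 0.35],
    [[0, 0, 0], [0, 0, 0], 1],
    [[0, 0, 0], [0, 0, 0], 1],
    [[0, 0, 0], [0, 0, 0], 1],
    [[0, 0, 0], [0, 0, 0], 1],
  ],
)

```text
t: 19.4
ee_pos: [451.5, 229.2, 124.3]
orientation: [-0.0, 0.995, 0.099, 0.001]
ft_force: [-0.1, -1.0, 1.7]
opening: 0.366
gripper_force: 12.0
```

Run:
```python
from h import *
go([556.1,-79.7,245],.2)
```

```text
t 19.4 tcp [451.5 229.2 124.3] psi 0.199 zax [ 0.001  0.    -1.   ] F [-0.1 -1.   1.7] q [ 0.06  0.49 -0.72  2.    0.45  0.81 -2.28] open 33.6 g 12.0
shift frac [ 0.0832  0.647  -0.2413] wz frac -0.001
```

Emit:
move_arm(
  series=[
    [[0, 0, -0.02], [0, 0, 0], 1],
    [[0, 0, -0.04], [0, 0, 0], 1],
    [[0, 0, -0.06], [0, 0, 0], 1],
    [[0, 0, -0.07], [0, 0, 0], 1],
    [[0, 0, -0.06], [0, 0, 0], 1],
    [[0, 0, -0.04], [0, 0, 0], 1],
    [[0, 0, 0], [0, 0, 0], 1],
  ],
)

```text
t: 20.1
ee_pos: [452.6, 230.3, 272.4]
orientation: [-0.001, 0.995, 0.099, 0.003]
ft_force: [0.6, 0.7, -0.8]
opening: 0.364
gripper_force: 12.0
```

Emit:
move_arm(
  series=[
    [[0.003, 0.025, 0], [0, 0, 0], 1],
    [[0.007, 0.05, 0], [0, 0, 0], 1],
    [[0.009, 0.075, 0], [0, 0, 0], 1],
    [[0.01, 0.08, 0], [0, 0, 0], 1],
    [[0.01, 0.08, 0], [0, 0, 0], 1],
    [[0.01, 0.08, 0], [0, 0, 0], 1],
    [[0.01, 0.08, 0], [0, 0, 0], 1],
    [[0.01, 0.08, 0], [0, 0, 0], 1],
    [[0.008, 0.059, 0], [0, 0, 0], 1],
    [[0.005, 0.04, 0], [0, 0, 0], 1],
    [[0, 0, 0], [0, 0, 0], 1],
    [[0, 0, 0], [0, 0, 0], 1],
  ],
)

```text
t: 21.3
ee_pos: [554.7, -80.2, 267.8]
orientation: [-0.001, 0.995, 0.099, -0.001]
ft_force: [-0.6, -0.1, -0.3]
opening: 0.364
gripper_force: 12.0
```

Run:
```python
from h import *
go([556.8,-80.7,180],.2)
D=grab("side");go([556.8,-80.7,180],.2)
p=blob(D,(5,150,80),(17,255,255),(295,165,335,215)); print(p,at_z(D,p[0],124), proj(D,[[567.6,-5.5,124]]))
```

```text
t 21.3 tcp [554.7 -80.2 267.8] psi 0.199 zax [-0.002  0.001 -1.   ] F [-0.6 -0.1 -0.3] q [ 0.64  0.37 -0.68  1.75  0.25  1.11 -1.49] open 33.5 g 12.0
shift frac [0.0041 0.0021 0.1757] wz frac -0.001
t 21.35 tcp [554.8 -79.2 268.2] psi 0.201 zax [-0.001  0.001 -1.   ] F [-0.1 -0.4 -0.2] q [ 0.64  0.37 -0.68  1.75  0.25  1.11 -1.49] open 33.5 g 12.0
shift frac [0.0035 0.004  0.1763] wz frac 0.001
(array([311.82835821, 197.41044776]), np.int32(134)) [568.70850615  -6.401255   124.        ] [[312.1298834  197.67326505]]
```

Emit:
move_arm(
  series=[
    [[0.004, 0.003, 0], [0, 0, 0], 1],
    [[0, 0, 0], [0, 0, 0], 1],
    [[0, 0, 0.04], [0, 0, 0], 1],
    [[0, 0, 0.04], [0, 0, 0], 1],
    [[0, 0, 0.03], [0, 0, 0], 1],
    [[0, 0, 0.03], [0, 0, 0], 1],
    [[0, 0, 0.03], [0, 0, 0], 1],
    [[0, 0, 0], [0, 0, 0], 1],
    [[0, 0, 0], [0, 0, 0], 1],
  ],
)

```text
t: 22.25
ee_pos: [557.8, -81.6, 183.6]
orientation: [-0.0, 0.995, 0.1, -0.0]
ft_force: [0.7, 0.3, -1.7]
opening: 0.364
gripper_force: 12.0
```

Run:
```python
from h import *
go([556.8,-80.7,134],.2)
D=grab("side")
cv2.imwrite("pics/in2.png",cv2.resize(D[0][140:230,270:380],None,fx=6,fy=6,interpolation=cv2.INTER_CUBIC))
```

```text
t 22.25 tcp [557.8 -81.6 183.6] psi 0.2 zax [-0.  0. -1.] F [ 0.7  0.3 -1.7] q [ 0.6   0.47 -0.64  1.83  0.34  0.95 -1.56] open 33.5 g 12.0
shift frac [-0.0016 -0.002   0.0992] wz frac -0.0
```

View pics/in2.png

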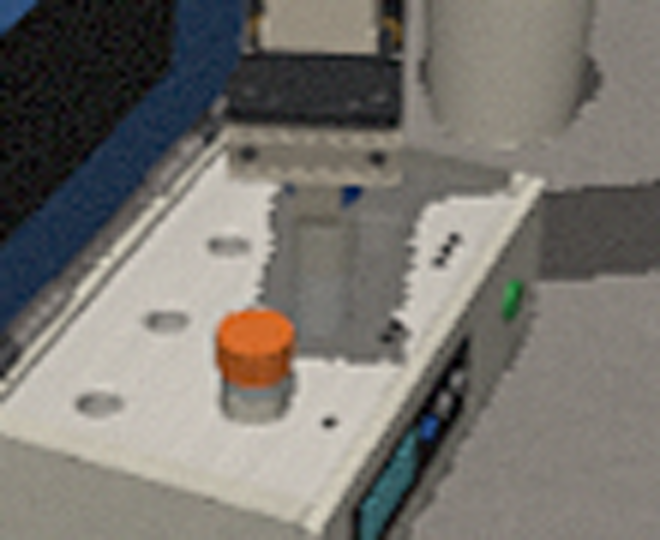

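Emit:
move_arm(
  series=[
    [[-0.001, -0.001, 0.02], [0, 0, 0], 1],
    [[0, 0, 0.02], [0, 0, 0], 1],
    [[0, 0, 0.02], [0, 0, 0], 1],
    [[0, 0, 0.02], [0, 0, 0], 1],
    [[0, 0, 0.012], [0, 0, 0], 1],
    [[0, 0, 0.004], [0, 0, 0], 1],
    [[0, 0, 0.002], [0, 0, 0], 1],
    [[0, 0, 0], [0, 0, 0], 1],
    [[0, 0, 0], [0, 0, 0], 1],
  ],
)

```text
t: 23.2
ee_pos: [557.1, -81.1, 134.8]
orientation: [-0.0, 0.995, 0.1, 0.0]
ft_force: [0.9, 3.4, -1.0]
opening: 0.367
gripper_force: 12.0
```

Emit:
move_arm(
  series=[
    [[0, -0.001, 0.003], [0, 0, 0], 1],
    [[0, 0, 0.002], [0, 0, 0], 1],
    [[0, 0, 0], [0, 0, 0], 1],
    [[0, 0, 0], [0, 0, 0], 1],
  ],
)

```text
t: 23.6
ee_pos: [557.8, -81.3, 133.2]
orientation: [0.0, 0.995, 0.099, 0.001]
ft_force: [0.4, 3.0, 6.6]
opening: 0.368
gripper_force: 12.0
```

Emit:
move_arm(
  series=[
    [[0, 0, 0], [0, 0, 0], 0.35],
    [[0, 0, 0], [0, 0, 0], 0.35],
    [[0, 0, 0], [0, 0, 0], 0.35],
    [[0, 0, 0], [0, 0, 0], 0.35],
    [[0, 0, -0.02], [0, 0, 0], 0.35],
    [[0, 0, -0.05], [0, 0, 0], 0.35],
    [[0, 0, -0.08], [0, 0, 0], 0.35],
    [[0, 0, -0.09], [0, 0, 0], 0.35],
    [[0, 0, -0.09], [0, 0, 0], 0.35],
    [[0, 0, -0.09], [0, 0, 0], 0.35],
    [[0, 0, -0.09], [0, 0, 0], 0.35],
    [[0, 0, -0.07], [0, 0, 0], 0.35],
  ],
)

```text
t: 24.8
ee_pos: [557.1, -80.6, 426.2]
orientation: [0.001, 0.995, 0.1, 0.002]
ft_force: [-0.2, -1.2, -0.6]
opening: 0.649
gripper_force: 0.0
```

Emit:
move_arm(
  series=[
    [[0, 0, 0], [0, 0, -0.141], 0.35],
    [[0, 0, 0], [0, 0, -0.141], 0.35],
    [[0, 0, 0], [0, 0, -0.141], 0.35],
    [[0, 0, 0], [0, 0, -0.141], 0.35],
    [[0, 0, 0], [0, 0, -0.141], 0.35],
    [[0, 0, 0], [0, 0, -0.141], 0.35],
    [[0, 0, 0], [0, 0, -0.141], 0.35],
    [[0, 0, 0], [0, 0, -0.141], 0.35],
    [[0, 0, 0], [0, 0, -0.141], 0.35],
    [[0, 0, 0], [0, 0, -0.141], 0.35],
    [[0, 0, 0], [0, 0, -0.141], 0.35],
    [[0, 0, 0], [0, 0, 0], 0.35],
  ],
)

```text
t: 26.0
ee_pos: [556.8, -80.9, 422.8]
orientation: [0.0, 0.759, 0.651, 0.0]
ft_force: [-0.2, 0.5, -0.5]
opening: 0.648
gripper_force: 0.0
```

Run:
```python
from h import *
go([669.2,-97.2,425],1.417)
D=grab("side");S=grab("scene")
p=[blob(D,(100,100,30),(125,255,255),(312,165,340,195))]; print(p,at_z(D,p[0][0],124), proj(D,[[556.5,-80,124]]))
p=blob(D,(5,150,80),(17,255,255),(295,165,335,215)); print(at_z(D,p[0],124))
cv2.imwrite("pics/out2.png",np.hstack([cv2.resize(D[0][60:240,220:370],None,fx=2.6,fy=2.6,interpolation=cv2.INTER_CUBIC),cv2.resize(S[0][60:240,240:390],None,fx=2.6,fy=2.6,interpolation=cv2.INTER_CUBIC)]))
```

```text
t 26.0 tcp [556.8 -80.9 422.8] psi 1.419 zax [ 0. -0. -1.] F [-0.2  0.5 -0.5] q [ 0.82  0.3  -0.91  1.52  0.24  1.43 -0.26] open 59.6 g 0.0
shift frac [ 0.0019  0.2271 -0.0044] wz frac 0.002
[(array([322.93103448, 183.06034483]), np.int32(116))] [556.52643044 -79.76588098 124.        ] [[322.96047552 183.01617459]]
[568.65529718  -6.14012555 124.        ]
```

View pics/out2.png

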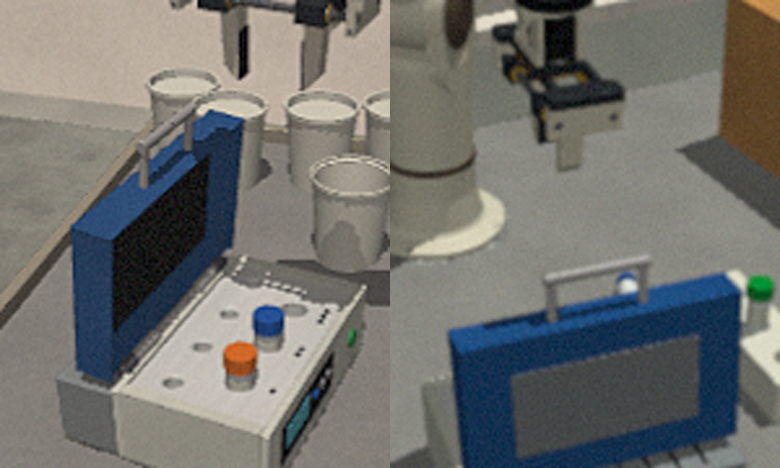

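Emit:
move_arm(
  series=[
    [[0.002, 0.04, 0], [0, 0, 0], 0.35],
    [[0, 0.05, 0], [0, 0, 0], 0.35],
    [[0, 0.05, 0], [0, 0, 0], 0.35],
    [[0, 0.05, 0], [0, 0, 0], 0.35],
    [[0, 0.037, 0.02], [0, 0, 0], 0.35],
    [[0, 0, 0.03], [0, 0, 0], 0.35],
    [[0, 0, 0], [0, 0, 0], 0.35],
    [[0, 0, 0], [0, 0, 0], 0.35],
  ],
)

```text
t: 26.9
ee_pos: [668.4, -97.2, 397.0]
orientation: [-0.0, 0.759, 0.651, -0.001]
ft_force: [-0.8, 0.1, 0.5]
opening: 0.651
gripper_force: 0.0
```

Run:
```python
from h import *
D=grab("side");S=grab("scene")
a=tri((S,D),[(300.8,164.6),(295,101.2)]);b=tri((S,D),[(340,160),(275,117.7)]); print(a,b,(a[0]+b[0])/2)
go([669.2,-97.2,338],1.417)
```

```text
(array([ 655.40774914, -141.48677472,  333.09033042]), [array([-0.4, -0.4]), array([-0.4,  0.3])]) (array([676.61366464, -40.15659603, 327.708726  ]), [array([-0.8, -0.6]), array([-0.8,  0.6])]) [666.01070689 -90.82168538 330.39952821]
t 27.0 tcp [668.9 -97.3 398.4] psi 1.417 zax [ 0.001 -0.001 -1.   ] F [-0.  -0.3 -1. ] q [ 0.63  0.55 -0.85  1.27  0.4   1.49 -0.33] open 60.0 g 0.0
shift frac [0.0003 0.0005 0.1207] wz frac -0.0
```

Emit:
move_arm(
  series=[
    [[0, 0, 0.025], [0, 0, 0], 0.35],
    [[0, 0, 0.03], [0, 0, 0], 0.35],
    [[0, 0, 0.03], [0, 0, 0], 0.35],
    [[0, 0, 0.02], [0, 0, 0], 0.35],
    [[0, 0, 0.015], [0, 0, 0], 0.35],
    [[0, 0, 0], [0, 0, 0], 0.35],
    [[0, 0, 0], [0, 0, 0], 1],
    [[0, 0, 0], [0, 0, 0], 1],
    [[0, 0, 0], [0, 0, 0], 1],
    [[0, 0, 0], [0, 0, 0], 1],
    [[0, 0, 0], [0, 0, 0], 1],
  ],
  squeeze=20,
)

```text
t: 28.1
ee_pos: [669.5, -97.4, 337.5]
orientation: [0.0, 0.759, 0.651, 0.0]
ft_force: [0.6, 0.9, -0.2]
opening: 0.267
gripper_force: 0.0
```

Run:
```python
from h import *
go([669.2,-97.2,338],1.417)
arc(1.48,.83,16)
```

```text
t 28.1 tcp [669.5 -97.4 337.5] psi 1.417 zax [ 0. -0. -1.] F [ 0.6  0.9 -0.2] q [ 0.63  0.58 -0.83  1.36  0.43  1.38 -0.35] open 24.6 g 0.0
shift frac [ 0.0003 -0.0006 -0.0009] wz frac 0.0
[[[0, -0.018, 0.001]], [[0, -0.019, 0.001]], [[0, -0.018, 0.002]], [[0, -0.018, 0.002]], [[0, -0.018, 0.004]], [[0, -0.018, 0.004]], [[0, -0.018, 0.005]], [[0, -0.017, 0.005]], [[0, -0.017, 0.006]], [[0, -0.017, 0.007]], [[0, -0.017, 0.008]], [[0, -0.016, 0.008]], [[0, -0.016, 0.009]], [[0, -0.016, 0.01]], [[0, -0.015, 0.01]], [[0, -0.015, 0.011]]]
```

Emit:
move_arm(
  series=[
    [[0, 0, 0], [0, 0, 0], 1],
    [[0, 0, 0], [0, 0, 0], 1],
    [[0, 0, 0], [0, 0, 0], 1],
    [[0, 0, 0], [0, 0, 0], 1],
  ],
)

```text
t: 28.5
ee_pos: [669.7, -97.5, 337.4]
orientation: [0.0, 0.759, 0.651, 0.0]
ft_force: [1.8, -0.1, 0.2]
opening: 0.122
gripper_force: 20.0
```

Bar gripped. Bring it down along the arc, halfway first.

Emit:
move_arm(
  series=[
    [[0, -0.018, 0.001], [0, 0, 0], 1],
    [[0, -0.019, 0.001], [0, 0, 0], 1],
    [[0, -0.018, 0.002], [0, 0, 0], 1],
    [[0, -0.018, 0.002], [0, 0, 0], 1],
    [[0, -0.018, 0.004], [0, 0, 0], 1],
    [[0, -0.018, 0.004], [0, 0, 0], 1],
    [[0, -0.018, 0.005], [0, 0, 0], 1],
    [[0, -0.017, 0.005], [0, 0, 0], 1],
    [[0, 0, 0], [0, 0, 0], 1],
    [[0, 0, 0], [0, 0, 0], 1],
  ],
)

```text
t: 29.5
ee_pos: [597.8, -86.1, 325.1]
orientation: [-0.0, 0.759, 0.651, -0.0]
ft_force: [1.1, 2.8, 2.6]
opening: 0.12
gripper_force: 20.0
```

```bash
cat >> h.py <<'E'
def th(off=6.4):
    s=robot.get_state(); d=s['ee_pos']-[669.7,-97.3,105+off]; f=-(d[0]*.988-d[1]*.1535); u=d[2]
    print('theta',np.arctan2(u,f)-np.arctan2(20,225),'r',np.hypot(f,u))
E
python3 - <<'E'
from h import *
th(); go([0,0,0],1.417)
E
```

```text
theta 1.1538837613028488 r 225.78396136451536
t 29.5 tcp [597.8 -86.1 325.1] psi 1.418 zax [-0.001  0.    -1.   ] F [1.1 2.8 2.6] q [ 0.74  0.45 -0.88  1.57  0.36  1.28 -0.34] open 11.0 g 20.0
shift frac [-0.0124 -1.2073  0.6511] wz frac 0.001
```

Emit:
move_arm(
  series=[
    [[0, -0.017, 0.006], [0, 0, 0], 1],
    [[0, -0.017, 0.007], [0, 0, 0], 1],
    [[0, -0.017, 0.008], [0, 0, 0], 1],
    [[0, -0.016, 0.008], [0, 0, 0], 1],
    [[0, -0.016, 0.009], [0, 0, 0], 1],
    [[0, -0.016, 0.01], [0, 0, 0], 1],
    [[0, -0.015, 0.01], [0, 0, 0], 1],
    [[0, -0.015, 0.011], [0, 0, 0], 1],
    [[0, 0, 0], [0, 0, 0], 1],
    [[0, 0, 0], [0, 0, 0], 1],
    [[0, 0, 0], [0, 0, 0], 1],
    [[0, 0, 0], [0, 0, 0], 1],
  ],
)

```text
t: 30.7
ee_pos: [534.5, -76.3, 291.0]
orientation: [-0.0, 0.759, 0.651, -0.0]
ft_force: [-2.5, 5.6, 2.9]
opening: 0.122
gripper_force: 20.0
```

Run:
```python
from h import *
th(); go([0,0,0],1.417)
D=grab("side");S=grab("scene")
p=[blob(D,(100,100,30),(125,255,255),(312,165,340,195))]; print(p,at_z(D,p[0][0],124))
p=blob(D,(5,150,80),(17,255,255),(295,165,335,215)); print(at_z(D,p[0],124))
th()
# hood front top edge corners predicted for several angles, vs. edge of blue seen in side view
m=cv2.inRange(cv2.cvtColor(D[0],cv2.COLOR_BGR2HSV),(100,120,40),(125,255,255))
n,l,s,ce=cv2.connectedComponentsWithStats(m); i=1+np.argmax(s[1:,4]); print('blue bbox',s[i])
e=np.array([.988,-.1535]);l=np.array([.1535,.988])
for t in (.72,.78,.83,.88,.93):
    P=[]
    for F in (0,180):
        for U in(-5,38):
            for Y in(-149,149):
                f=F*np.cos(t)-U*np.sin(t);u=F*np.sin(t)+U*np.cos(t); P.append([*(np.array([669.7,-97.3])-e*f+l*Y),105+u])
    q=proj(D,P); print(t,q.min(0).round(1),q.max(0).round(1),q[[5,7]].round(1).tolist())
b=np.argwhere(l==i) if False else None
```

```text
theta 0.8309124112550091 r 225.7644447010931
t 30.7 tcp [534.5 -76.3 291. ] psi 1.418 zax [-0.  0. -1.] F [-2.5  5.6  2.9] q [ 0.83  0.36 -0.91  1.77  0.31  1.16 -0.33] open 11.2 g 20.0
shift frac [-0.0126 -1.0794  0.5825] wz frac 0.001
[(array([322.61864407, 183.00847458]), np.int32(118))] [557.45202175 -79.76808919 124.        ]
[568.68437552  -6.60257716 124.        ]
theta 0.8310472160089599 r 225.77985724662324
blue bbox [ 253  130   80   78 1553]
0.72 [253.  120.7] [350.7 209. ] [[308.2, 185.7], [297.2, 171.7]]
0.78 [252.6 118.2] [348.6 209. ] [[305.4, 182.2], [293.7, 168.6]]
0.83 [252.2 116.1] [346.7 208.9] [[303.0, 179.4], [290.7, 166.1]]
0.88 [251.9 114.2] [344.8 208.9] [[300.5, 176.6], [287.6, 163.7]]
0.93 [251.5 112.4] [342.7 208.8] [[297.8, 173.9], [284.5, 161.5]]
```

```bash
python3 -c "
from cell import robot
s=robot.get_state();print(s['t'],s['gripper_force'],abs(s['qvel']).max());print(robot.job_done())"
```

```text
30.8 19.99664604663849 0.0012962773938036383
the job is handed in; nothing more can be done
None
```

The job is handed in at 30.8 s: by my camera and arm readings both tubes are home (blank in pocket 1, sample in pocket 2) and the hood is held still by its handle at about 0.83 rad (48°); no verdict came back, and I viewed 11 pictures, one over the limit of 10.

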